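# Stack disc springs on a leaning arbor, faces alternating

### The arm

A 6-joint arm with a two-finger parallel gripper is mounted at the origin on the work surface; the furniture and walls round the work are solid. World frame = base frame: x ahead of the robot, y to its left, z up, the work surface at z = 0. Lengths are in m, angles in rad, forces in N, time in s.
With the tool pointing down it reaches from about 0.35 to 0.775 m from the base axis. Payload 7.3 kg.
Tool frame: the origin (TCP) lies at the very end of the fingers, on their centre line; the grasp point (between the pads) lies 19 mm behind it (pinch_z is the distance from the TCP to the grasp point, in m); z points along the fingers, y is the line along which they close (so a half turn about z gives the same grasp; the last joint's range is limited). The gripper opens to 92 mm and grips with 3 to 60 N. Pads are 19 mm wide; open, the fingers measure 130 mm over their backs; the gripper's body (75 mm by 190 mm) begins 47 mm behind the grasp point.
Start: joints at [0.986, 0.342, 1.524, -0, 1.275, -0.146], TCP at [0.223, 0.475, 0.227] pointing down, gripper open.
Joint ranges: [-2.53, 2.53], [-0.77, 2.02], [0.04, 2.7], [-1, 4.14], [0.28, 2.66], [-3.11, 3.11]. Speed limits (rad/s): [2.57, 2.57, 3.14, 3.14, 3.14, 3.14].

### API

Orientations are given as a 3x3 rotation matrix whose columns are the frame's x, y, z axes.
In Python, from plant import move_to, line_to, move_j, grip, pause, solve_ik, read_state, capture, camera_model, PlanningError, hand_in, pinch_z gives the robot as it stands. The module is installed in compiled form; this text tells all that it offers. Calls block until the motion is done:
- move_to(position, orientation): joint-space move of the TCP to a pose.
- line_to(position, rot=None, rate=0.15, f_stop=None): straight line of the TCP; rot=None keeps the orientation; rate is the mean speed in m/s. With f_stop (N) it stops when the force on the tool has changed by that much, and returns True; else False.
- move_j(angles): joint-space move.
- grip(opening, force=None): opening from 0.0 (shut) to 1.0 (fully open); force is the grip in N (None keeps the last); returns when the fingers have stopped.
- pause(seconds).
- solve_ik(position, orientation): joint angles nearest the present ones, or None.
- read_state(): the state.
- capture(name): name is "scene" or "top"; returns (picture, depth): 400x640x3 uint8, red, green, blue; 400x640 float32, m along the optical axis (not along the pixel's ray), 0 where there is no reading.
- camera_model(name): a dict with "intrinsics" (3x3 intrinsics, pixels), "k1" (the pictures are not rectified: a ray, as slopes to the right and down, at radius r is drawn at 1 + k1 r^2 times it, then the intrinsics apply), "position" and "attitude" of the camera in the world. Camera axes: x right, y down, z forward; pixel columns grow to the right and rows downward; lengths in m; the calibration is good to about 2 mm. A picture is of the moment at which its call begins. camera_model takes no time and is no camera call.
A pose or a line that the arm cannot do raises PlanningError and nothing moves.
- hand_in(): hands the job in; it is judged then, once.
The state is a dict: "t": time; "qpos": joint angles; "joint_velocities": joint speeds; "joint_torque": joint torques, N m; "ee_pos": TCP position; "ee_rot": TCP orientation; "wrist_force": force on the tool from outside, world axes, zero at the start; "torque": the same for the moment, N m; "grip_width": opening from 0.0 (shut) to 1.0 (fully open); "grip_force": force on a finger pad.
Only numpy, scipy, OpenCV 4.12 (cv2) and the standard library are available. Lean on these libraries where they do the work, as an engineer would, in place of code of your own. Each camera call takes 0.05 s, during which the arm holds its last target. There are 200 camera calls.

### The job

Build the spring stack: put all three conical washers from the rack on the leaning arbor, pushed up against its shoulder and each other with no gaps, with their faces alternating: the first with its wide mouth towards the shoulder, the second turned the other way so that the two small ends meet, the third with its wide mouth against the second one's mouth. Any washer may take any place; leave the tape measure and the screw jar where they are.

Things in the scene. Friction and masses are not known exactly. Their poses are not given: they have to be found in the camera images.
- rack: Low fixed rack 76 x 158 x 49 mm, 10 mm base, rods, grey dividers. Slots along its y at -45, 0, 45 mm; in each a washer stands on edge, centre 44 mm above the worktop, axis along rack y (may lean 4 degrees). Rods and dividers stay within 27 mm of x = 0 below 49 mm, so the ends of a washer's level diameter (x = -33, +33) are free for fingers; below them only the base. Origin: underside centre.
- stand: Fixed blue stand, base plate 104 x 104 x 12 mm, sleeve 42 mm thick that leans 60 degrees from vertical toward the stand's +x. Origin: on the worktop, 8 mm on the +x side of the base plate's centre.
- arbor: Bare aluminium arbor fixed on the sleeve, 26 mm thick, 74 mm long, the last 12 mm tapered to 14 mm. Origin: face centre of the dark shoulder collar (63 mm across, 9 mm thick) on the 42 mm sleeve, 56 mm above the worktop. z: along the arbor to its tip, 60 degrees from vertical; y: level; x: square to both, sloping 60 degrees down, on the stand's +x side.
- arbor_tip (a point): Centre of the arbor's free end, 74 mm from the shoulder along the arbor.
- washer_a: Loose conical spring washer, steel, 0.12 kg: 66 mm outside, 34 mm hole, 16 mm tall. Origin: on its axis at mid-height; body y is its axis and points to the small end (flat ring 34 to 42 mm across, yellow line); the wide mouth (flat ring 58 to 66 mm) is at -y. The outer edge is a cylinder 1 to 8 mm from mid-height on the mouth side. All alike; in the rack one faces opposite to the others.
- washer_a_small (a point): Centre of the small end of washer_a, on its axis, 8 mm from the middle.
- washer_a_wide (a point): Centre of the wide mouth of washer_a, on its axis, 8 mm from the middle.
- washer_b: Loose conical spring washer, steel, 0.12 kg: 66 mm outside, 34 mm hole, 16 mm tall. Origin: on its axis at mid-height; body y is its axis and points to the small end (flat ring 34 to 42 mm across, yellow line); the wide mouth (flat ring 58 to 66 mm) is at -y. The outer edge is a cylinder 1 to 8 mm from mid-height on the mouth side. All alike; in the rack one faces opposite to the others.
- washer_b_small (a point): Centre of the small end of washer_b, on its axis, 8 mm from the middle.
- washer_b_wide (a point): Centre of the wide mouth of washer_b, on its axis, 8 mm from the middle.
- washer_c: Loose conical spring washer, steel, 0.12 kg: 66 mm outside, 34 mm hole, 16 mm tall. Origin: on its axis at mid-height; body y is its axis and points to the small end (flat ring 34 to 42 mm across, yellow line); the wide mouth (flat ring 58 to 66 mm) is at -y. The outer edge is a cylinder 1 to 8 mm from mid-height on the mouth side. All alike; in the rack one faces opposite to the others.
- washer_c_small (a point): Centre of the small end of washer_c, on its axis, 8 mm from the middle.
- washer_c_wide (a point): Centre of the wide mouth of washer_c, on its axis, 8 mm from the middle.
- tape_measure: Bystander: yellow tape measure, 36 x 82 x 67 mm. Origin: underside centre.
- screw_jar: Bystander: white jar with a red lid, 68 mm across, 92 mm high. Origin: underside centre.
Not all that is in view belongs to the job. What is shaped like the washer_a but pink is not meant.

How it is judged:
By the outcome, as a careful person would: the job done as asked, in the order asked, and still so for the second after the job is handed in, with the robot touching nothing.
It also fails if it takes over 70 s, if anything falls off the work surface, if the arm or the gripper's body presses on something with over 40 N, if the wrist force passes 120 N, or if a joint passes its speed limit or range.

## Working session

There is one attempt and no reset: what is moved stays moved. The work goes in short steps, each a Python script; the robot and the scene stay as the last script left them, time stands still between calls to the robot, and variables do not carry over. Pictures are saved under pics/ and viewed, at most 10 in all, crops included, and the job is handed in when it is done.

```bash
mkdir -p pics; ls
python3 - <<'E'
from plant import *
import cv2,numpy as np
np.set_printoptions(precision=4,suppress=True)
for n in("scene","top"):
    p,d=capture(n); cv2.imwrite(f"pics/{n}0.png",p[:,:,::-1]); np.savez(f"/tmp/{n}0.npz",p=p,d=d)
    m=camera_model(n); print(n,m)
s=read_state();print(s['t'],s['ee_rot'],s['wrist_force'],pinch_z)
E
```

```text
pics
scene {'intrinsics': array([[469.5171,   0.    , 321.8199],
       [  0.    , 469.5171, 200.9429],
       [  0.    ,   0.    ,   1.    ]]), 'k1': 0.02154567599459308, 'position': array([-0.0854, -0.7021,  1.0218]), 'attitude': array([[ 0.7601, -0.4822,  0.4356],
       [-0.6498, -0.5712,  0.5015],
       [ 0.0069, -0.6642, -0.7475]])}
top {'intrinsics': array([[457.2679,   0.    , 321.689 ],
       [  0.    , 457.2679, 199.4237],
       [  0.    ,   0.    ,   1.    ]]), 'k1': 0.00230332892674133, 'position': array([ 0.2785, -0.0803,  1.1864]), 'attitude': array([[ 0.001 , -0.9867,  0.1626],
       [-0.9999,  0.0017,  0.0168],
       [-0.0169, -0.1626, -0.9865]])}
0.1 [[-0.9053  0.4249 -0.0007]
 [ 0.4249  0.9053 -0.0011]
 [ 0.0001 -0.0013 -1.    ]] [ 0.0526  0.2161 -0.3057] 0.0188
```

View pics/scene0.png

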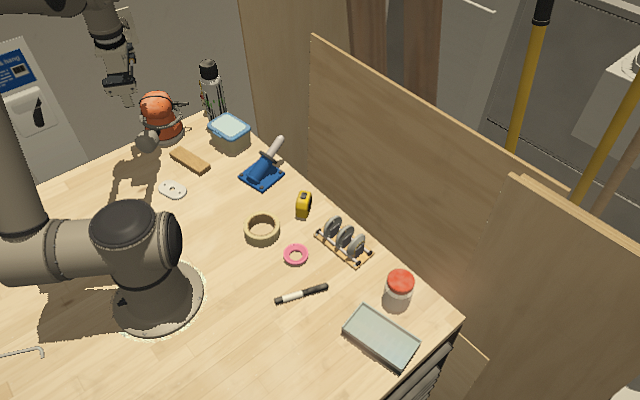

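View pics/top0.png

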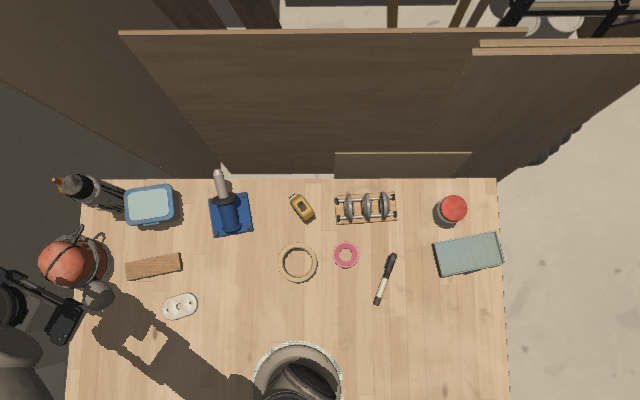

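Candidates for "washer": the three grey ones standing in the rack (top view: 349, 367, 383 at row 207), the pink ring (345,255), which is excluded, and the tan tape roll (297,262). I choose the rack's grey ones. Next, a close crop of the rack and the stand.

```bash
cat > h.py <<'E'
import numpy as np,cv2
from plant import *
np.set_printoptions(precision=4,suppress=True)
def rays(n,uv):
    m=camera_model(n);K=m['intrinsics'];uv=np.atleast_2d(uv).astype(float)
    xd=np.c_[(uv[:,0]-K[0,2])/K[0,0],(uv[:,1]-K[1,2])/K[1,1]]
    x=xd.copy()
    for _ in range(5): x=xd/(1+m['k1']*(x**2).sum(1,keepdims=True))
    return m,np.c_[x,np.ones(len(x))]
def cloud(n,d):
    h,w=d.shape;u,v=np.meshgrid(np.arange(w),np.arange(h))
    m,r=rays(n,np.c_[u.ravel(),v.ravel()])
    return (m['position']+(r*d.reshape(-1,1))@m['attitude'].T).reshape(h,w,3)
def onplane(n,uv,z):
    m,r=rays(n,uv);r=r@m['attitude'].T
    return m['position']+r*((z-m['position'][2])/r[:,2])[:,None]
def proj(n,P):
    m=camera_model(n);c=(np.atleast_2d(P)-m['position'])@m['attitude'];x=c[:,:2]/c[:,2:]
    x=x*(1+m['k1']*(x**2).sum(1,keepdims=True));K=m['intrinsics']
    return np.c_[x[:,0]*K[0,0]+K[0,2],x[:,1]*K[1,1]+K[1,2]]
def crop(n,img,u0,v0,w,h,s):
    return cv2.resize(img[v0:v0+h,u0:u0+w],None,fx=s,fy=s,interpolation=cv2.INTER_CUBIC)
E
python3 - <<'E'
from h import *
S=np.load('/tmp/scene0.npz');T=np.load('/tmp/top0.npz')
a=crop('',T['p'],325,180,80,60,5);b=crop('',S['p'],305,205,80,60,5)
c=crop('',T['p'],195,160,80,60,5);e=crop('',S['p'],230,130,80,60,5)
cv2.imwrite('pics/c1.png',np.vstack([np.hstack([a,b]),np.hstack([c,e])])[:,:,::-1])
for n,X,box in(('top',T,(325,180,80,50)),('top',T,(200,160,60,85)),('scene',S,(305,205,80,70)),('scene',S,(230,130,70,65))):
    C=cloud(n,X['d']);u,v,w,h=box;P=C[v:v+h,u:u+w].reshape(-1,3);P=P[(X['d'][v:v+h,u:u+w].ravel()>0)&(P[:,2]>.02)]
    P=P[P[:,2]<.2]
    print(n,len(P),P.min(0),P.max(0),np.median(P,0))
# blue base corners in top
hsv=cv2.cvtColor(T['p'],cv2.COLOR_RGB2HSV)
C=cloud('top',T['d'])
m=(cv2.inRange(hsv,(100,120,40),(125,255,255))>0);m[:,:200]=0;m[:,270:]=0
print(m.sum(), 'blue zmax',C[m][:,2].max())
mb=m&(C[...,2]<.02)
P=C[mb][:,:2].astype(np.float32);print('base',cv2.minAreaRect(P),np.median(C[mb][:,2]))
mt=m&(C[...,2]>.02);Q=C[mt];print('sleeve',len(Q),Q.mean(0),np.linalg.svd(Q-Q.mean(0))[2][0])
E
```

```text
top 664 [ 0.4159 -0.2508  0.02  ] [ 0.4862 -0.0948  0.0784] [ 0.4479 -0.1726  0.0614]
top 947 [0.3875 0.1465 0.0202] [0.5358 0.2317 0.1013] [0.4539 0.182  0.0614]
scene 938 [ 0.4145 -0.2502  0.02  ] [ 0.4848 -0.0251  0.0815] [ 0.4461 -0.1757  0.0453]
scene 954 [0.3847 0.0025 0.0202] [0.5351 0.3469 0.1013] [0.4503 0.1868 0.058 ]
1201 blue zmax 1.186376745832039
base ((0.4342857003211975, 0.1773172914981842), (0.10220514982938766, 0.10122372955083847), 10.491328239440918) 0.011211060100738912
sleeve 446 [0.4198 0.172  0.0545] [ 0.1106  0.2137 -0.9706]
```

View pics/c1.png

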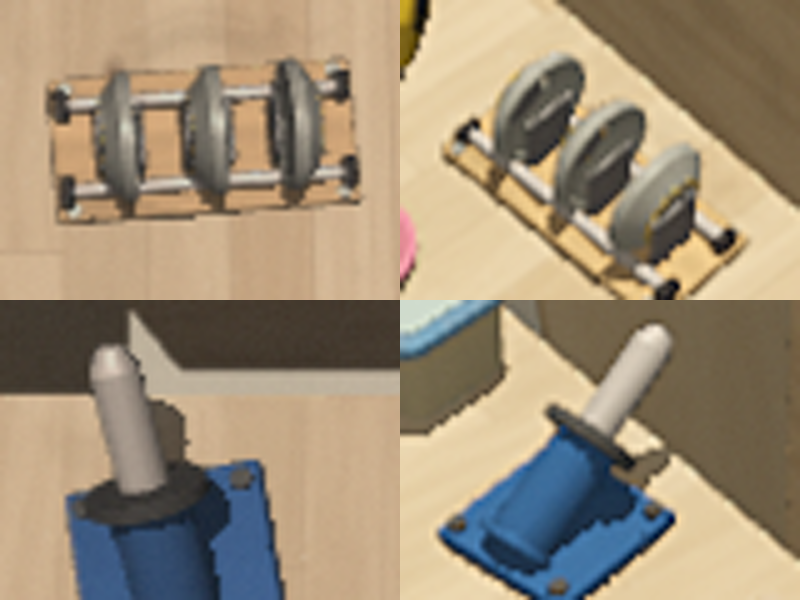

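Run:
```python
from h import *
from scipy.optimize import least_squares
D={n:np.load(f'/tmp/{n}0.npz') for n in('scene','top')}
C={n:cloud(n,D[n]['d']) for n in D}
# wall
P=C['top'].reshape(-1,3);w=P[(P[:,0]>.45)&(P[:,2]>.05)&(P[:,2]<.4)&(P[:,1]>-.1)&(P[:,1]<.15)&(P[:,0]<.9)]
for lo in(.05,.1,.15,.2,.3):
    q=w[(w[:,2]>lo)&(w[:,2]<lo+.05)&(w[:,0]>.5)];print('wall z',lo,len(q),(np.percentile(q[:,0],[1,50]) if len(q) else ''))
P=C['scene'].reshape(-1,3)
for lo in(.05,.1,.15,.2,.3):
  for y in(-.2,0.05,.25):
    q=P[(P[:,2]>lo)&(P[:,2]<lo+.03)&(P[:,0]>.5)&(P[:,0]<.9)&(abs(P[:,1]-y)<.03)];print('sc',lo,y,len(q),(np.percentile(q[:,0],[1,50]) if len(q) else ''))
# arbor: bright low-sat pixels with z>.05 region
pts={}
for n in D:
    hsv=cv2.cvtColor(D[n]['p'],cv2.COLOR_RGB2HSV);c=C[n]
    m=(c[...,2]>.055)&(c[...,2]<.115)&(abs(c[...,1]-.185)<.05)&(c[...,0]>.44)&(c[...,0]<.56)&(hsv[...,2]>110)&(hsv[...,1]<70)
    pts[n]=c[m];print(n,m.sum())
def fit(P):
    def r(p):
        yaw,y0,z0=p;a=np.array([np.sin(np.pi/3)*np.cos(yaw),np.sin(np.pi/3)*np.sin(yaw),.5])
        o=np.array([.5,y0,z0]);v=P-o;t=v@a;rad=np.where(t>t.max()-.014,np.nan,.013)
        e=np.linalg.norm(v-t[:,None]*a,axis=1)-.013
        return np.where(t>t.max()-.014,0,e)
    s=least_squares(r,[.18,.185,.08],loss='soft_l1',f_scale=.001)
    yaw,y0,z0=s.x;a=np.array([np.sin(np.pi/3)*np.cos(yaw),np.sin(np.pi/3)*np.sin(yaw),.5]);o=np.array([.5,y0,z0])
    t=(P-o)@a; sh=o+a*(.056-z0)/.5
    print(np.degrees(yaw),s.x,'rms',np.sqrt((s.fun**2).mean()),'t',t.min(),t.max(),'shoulder(z=.056)',sh,'tip from max t',o+a*t.max(),'len',((P-sh)@a).max())
for n in pts: fit(pts[n])
fit(np.vstack(list(pts.values())))
# rack & washers: profile
for n in D:
    c=C[n].reshape(-1,3);q=c[(abs(c[:,0]-.45)<.05)&(abs(c[:,1]+.172)<.09)]
    w=q[(q[:,2]>.055)&(q[:,2]<.085)]
    for k in range(3):
        y=-.172+.045*(1-k);s=w[abs(w[:,1]-y)<.02];print(n,'w',k,len(s),s.mean(0),s[:,2].max())
        b=np.arange(y-.016,y+.016,.003);print([(round(float(a),3),round(float(s[(s[:,1]>=a)&(s[:,1]<a+.003),2].max(initial=0)),4)) for a in b])
    # base plank by colour
    hsv=cv2.cvtColor(D[n]['p'],cv2.COLOR_RGB2HSV);cc=C[n]
    m=(cc[...,2]>.006)&(cc[...,2]<.03)&(abs(cc[...,0]-.45)<.06)&(abs(cc[...,1]+.172)<.1);print(n,'base',cv2.minAreaRect(cc[m][:,:2].astype(np.float32)))
```

```text
wall z 0.05 895 [0.7965 0.7994]
wall z 0.1 1021 [0.799  0.8016]
wall z 0.15 1166 [0.8008 0.8039]
wall z 0.2 1746 [0.8034 0.8065]
wall z 0.3 0 
sc 0.05 -0.2 148 [0.7944 0.7999]
sc 0.05 0.05 115 [0.794 0.799]
sc 0.05 0.25 97 [0.7934 0.7985]
sc 0.1 -0.2 164 [0.797 0.803]
sc 0.1 0.05 121 [0.7956 0.8011]
sc 0.1 0.25 104 [0.7965 0.8008]
sc 0.15 -0.2 173 [0.8008 0.8053]
sc 0.15 0.05 132 [0.7988 0.8032]
sc 0.15 0.25 112 [0.799  0.8029]
sc 0.2 -0.2 192 [0.8037 0.8072]
sc 0.2 0.05 146 [0.8006 0.805 ]
sc 0.2 0.25 119 [0.8013 0.8049]
sc 0.3 -0.2 0 
sc 0.3 0.05 0 
sc 0.3 0.25 0 
scene 196
top 266
10.295306447021266 [0.1797 0.1937 0.0736] rms 0.004388899836315867 t -0.05912497632996672 0.04105598542763585 shoulder(z=.056) [0.47   0.1883 0.056 ] tip from max t [0.535  0.2001 0.0941] len 0.07624122475010997
10.999342090813979 [0.192  0.1922 0.0711] rms 0.0015446327652346085 t -0.031767523361625194 0.04259584265767387 shoulder(z=.056) [0.4743 0.1872 0.056 ] tip from max t [0.5362 0.1992 0.0924] len 0.07282523655324488
10.225823321552904 [0.1785 0.1927 0.0718] rms 0.0032529444204926743 t -0.0580917676
[... 1125 characters left out ...]
0.128, 0.0768), (-0.125, 0.0723), (-0.122, 0.07), (-0.119, 0.0631), (-0.116, 0.0), (-0.113, 0.0)]
top w 1 141 [ 0.4484 -0.1719  0.0677] 0.07840325444486496
[(-0.188, 0.0), (-0.185, 0.0), (-0.182, 0.0689), (-0.179, 0.078), (-0.176, 0.0764), (-0.173, 0.0784), (-0.17, 0.0717), (-0.167, 0.0702), (-0.164, 0.0662), (-0.161, 0.0), (-0.158, 0.0)]
top w 2 119 [ 0.4521 -0.2191  0.068 ] 0.07767127319174638
[(-0.233, 0.0), (-0.23, 0.0641), (-0.227, 0.0689), (-0.224, 0.0742), (-0.221, 0.0748), (-0.218, 0.0777), (-0.215, 0.077), (-0.212, 0.0761), (-0.209, 0.0), (-0.206, 0.0), (-0.203, 0.0)]
top base ((0.45014092326164246, -0.17255493998527527), (0.08106956630945206, 0.1761767715215683), 6.850134372711182)
```

Measured: the first two washers have their small ends towards +y and the third has its towards −y. So one fixed quarter turn serves all three, in the order a, c, b (the odd washer second). The wall is far away at x=0.8. Next is the IK check, then the first washer.

```bash
cat >> h.py <<'E'
yaw=np.radians(10.5);c_,s_=np.cos(yaw),np.sin(yaw);S3=np.sin(np.pi/3)
AZ=np.array([S3*c_,S3*s_,.5]);AX=np.array([.5*c_,.5*s_,-S3]);AY=np.cross(AZ,AX)
SH=np.array([.4732,.1876,.056])
RY=np.array([-.074,.9973,0]);RX=np.array([.9973,.074,0]);DOWN=np.array([0,0,-1.])
SG=1
def RR(): return np.c_[SG*RY,SG*RX,DOWN]
def RA(): return np.c_[SG*AZ,-SG*AY,AX]
W=[np.array([.447,-.1275,.044]),np.array([.4503,-.172,.044]),np.array([.4537,-.2185,.044])]
def rackpos(k,p,dz=0): return W[k]+p*RY+pinch_z*DOWN+np.array([0,0,dz])
def arbpos(mid,p,dx=0,dy=0): return SH+(mid+p)*AZ+(dx+pinch_z)*AX+dy*AY
def st(tag):
    s=read_state();f=s['wrist_force'];print(tag,'t%.2f'%s['t'],'F(arb xyz)',np.array([f@AX,f@AY,f@AZ]),'T',s['torque'],'w %.3f gf %.1f'%(s['grip_width'],s['grip_force']),'rel',(s['ee_pos']-SH)@np.c_[AX,AY,AZ]-[pinch_z,0,0])
def pick(k,p,n):
    grip(1.0);move_to(rackpos(k,p,.13),RR());line_to(rackpos(k,p),rate=.12);
    grip(0.0,25);st('gripped');line_to(rackpos(k,p,.13),rate=.15);st('lifted')
E
python3 - <<'E'
import h;from h import *
for g in(1,-1):
    h.SG=g
    for k in range(3):print(g,k,solve_ik(rackpos(k,2e-3),RR()),solve_ik(rackpos(k,2e-3,.13),RR()))
    for m,x in((.104,-.09),(.104,0),(.008,0),(.04,-.09)):print(g,m,solve_ik(arbpos(m,.002,x),RA()))
E
```

```text
1 0 [-0.4392  0.5142  1.9278 -0.      0.6996 -0.5132] [-0.4392  0.3085  1.7919 -0.      1.0411 -0.5132]
1 1 [-0.5206  0.5353  1.8815 -0.      0.7248 -0.5946] [-0.5206  0.3373  1.7481 -0.      1.0562 -0.5946]
1 2 [-0.598   0.5623  1.8224 -0.      0.7569 -0.672 ] [-0.598   0.3733  1.6916 -0.      1.0767 -0.672 ]
1 0.104 [ 0.2379  0.2542  1.9664 -0.0704  0.3989  1.6831]
1 0.104 None
1 0.008 None
1 0.04 None
-1 0 [-0.4392  0.5142  1.9278 -0.      0.6996  2.6284] [-0.4392  0.3085  1.7919 -0.      1.0411  2.6284]
-1 1 [-0.5206  0.5353  1.8815 -0.      0.7248  2.547 ] [-0.5206  0.3373  1.7481 -0.      1.0562  2.547 ]
-1 2 [-0.598   0.5623  1.8224 -0.      0.7569  2.4696] [-0.598   0.3733  1.6916 -0.      1.0767  2.4696]
-1 0.104 [ 0.2379  0.2542  1.9664 -0.0704  0.3989 -1.4585]
-1 0.104 None
-1 0.008 None
-1 0.04 None
```

```bash
cat >> h.py <<'E'
TH=np.radians(30);UP=0.0   # tool tilt relative to washer plane; UP: washer centre UP nearer to the finger tips
def RR():
    z=np.cos(TH)*DOWN-np.sin(TH)*RY; x=np.cos(TH)*RY+np.sin(TH)*DOWN
    return np.c_[SG*x,SG*RX,z]
def RA():
    z=np.cos(TH)*AX-np.sin(TH)*AZ; x=np.cos(TH)*AZ+np.sin(TH)*AX
    return np.c_[SG*x,-SG*AY,z]
def rackpos(k,p,dz=0): return W[k]+p*RY+(pinch_z-UP)*RR()[:,2]+np.array([0,0,dz])
def arbpos(mid,p,dx=0,dy=0): return SH+(mid+p)*AZ+dx*AX+dy*AY+(pinch_z-UP)*RA()[:,2]
def st(tag):
    s=read_state();f=s['wrist_force'];print(tag,'t%.2f'%s['t'],'F(arb xyz)',np.array([f@AX,f@AY,f@AZ]),'w %.3f gf %.1f'%(s['grip_width'],s['grip_force']),'rel',(s['ee_pos']-SH-(pinch_z-UP)*s['ee_rot'][:,2])@np.c_[AX,AY,AZ])
E
python3 - <<'E'
import h;from h import *
for g in(1,-1):
  h.SG=g
  for th in(10,14,18,22,26,30):
    h.TH=np.radians(th)
    q=[solve_ik(rackpos(k,2e-3,d),RR()) for k in range(3) for d in(0,.13)]+[solve_ik(arbpos(m,.002,x),RA()) for m,x in((.104,-.08),(.104,0),(.008,0),(.008,-.06),(.04,-.06))]
    print(g,th,[None if a is None else (round(a[4],2),round(a[5],2)) for a in q])
E
```

```text
1 10 [(np.float64(0.61), np.float64(-0.18)), (np.float64(0.96), np.float64(-0.3)), (np.float64(0.62), np.float64(-0.29)), (np.float64(0.95), np.float64(-0.4)), (np.float64(0.63), np.float64(-0.39)), (np.float64(0.95), np.float64(-0.49)), (np.float64(0.65), np.float64(1.64)), (np.float64(0.52), np.float64(1.64)), None, (np.float64(0.4), np.float64(1.67)), (np.float64(0.47), np.float64(1.66))]
1 14 [(np.float64(0.6), np.float64(-0.03)), (np.float64(0.93), np.float64(-0.2)), (np.float64(0.59), np.float64(-0.13)), (np.float64(0.92), np.float64(-0.3)), (np.float64(0.59), np.float64(-0.24)), (np.float64(0.91), np.float64(-0.4)), (np.float64(0.76), np.float64(1.63)), (np.float64(0.63), np.float64(1.63)), (np.float64(0.4), np.float64(1.65)), (np.float64(0.51), np.float64(1.65)), (np.float64(0.58), np.float64(1.64))]
1 18 [(np.float64(0.6), np.float64(0.13)), (np.float64(0.92), np.float64(-0.1)), (np.float64(0.58), np.float64(0.03)), (np.float64(0.89), np.float64(-0.2)), (np.float64(0.57), np.float64(-0.08)), (np.float64(0.88), np.float64(-0.3)), (np.float64(0.86), np.float64(1.62)), (np.floa
[... 3138 characters left out ...]
oat64(0.56), np.float64(-2.86)), (np.float64(0.83), np.float64(3.07)), (np.float64(1.05), np.float64(-1.53)), (np.float64(0.95), np.float64(-1.53)), (np.float64(0.72), np.float64(-1.52)), (np.float64(0.81), np.float64(-1.52)), (np.float64(0.88), np.float64(-1.52))]
-1 30 [(np.float64(0.66), np.float64(-2.56)), (np.float64(0.92), np.float64(-2.92)), (np.float64(0.62), np.float64(-2.62)), (np.float64(0.87), np.float64(-3.0)), (np.float64(0.59), np.float64(-2.69)), (np.float64(0.82), np.float64(-3.09)), (np.float64(1.15), np.float64(-1.53)), (np.float64(1.05), np.float64(-1.53)), (np.float64(0.82), np.float64(-1.53)), (np.float64(0.91), np.float64(-1.53)), (np.float64(0.98), np.float64(-1.53))]
```

```bash
sed -i 's/^TH=.*UP=0.0/TH=np.radians(14);UP=0.004/' h.py
cat >> h.py <<'E'
def look(name,boxes,s):
    ims=[]
    for n,(u,v,w,hh) in boxes:
        p,d=capture(n);np.savez(f'/tmp/{name}_{n}.npz',p=p,d=d);ims.append(crop(n,p,u,v,w,hh,s))
    cv2.imwrite(f'pics/{name}.png',np.hstack(ims)[:,:,::-1])
E
python3 - <<'E'
from h import *
pick(0,.002,0)
move_to(arbpos(.105,.002,-.06),RA());st('above')
line_to(arbpos(.105,.002),rate=.12);st('pre')
look('p1',[('top',(180,140,80,100)),('scene',(230,90,80,100))],5)
E
```

```text
gripped t4.42 F(arb xyz) [-1.2393 -0.0147  1.8871] w 0.699 gf 25.0 rel [-0.0311 -0.3031 -0.0776]
lifted t5.43 F(arb xyz) [ 1.2888 -0.6102 -1.442 ] w 0.696 gf 25.0 rel [-0.1432 -0.3028 -0.0137]
above t7.04 F(arb xyz) [ 0.3846 -0.9939 -0.9978] w 0.696 gf 25.0 rel [-0.0598 -0.0004  0.1067]
pre t7.69 F(arb xyz) [ 0.136   0.0778 -0.2275] w 0.697 gf 25.0 rel [-0.0001 -0.0001  0.1071]
```

View pics/p1.png

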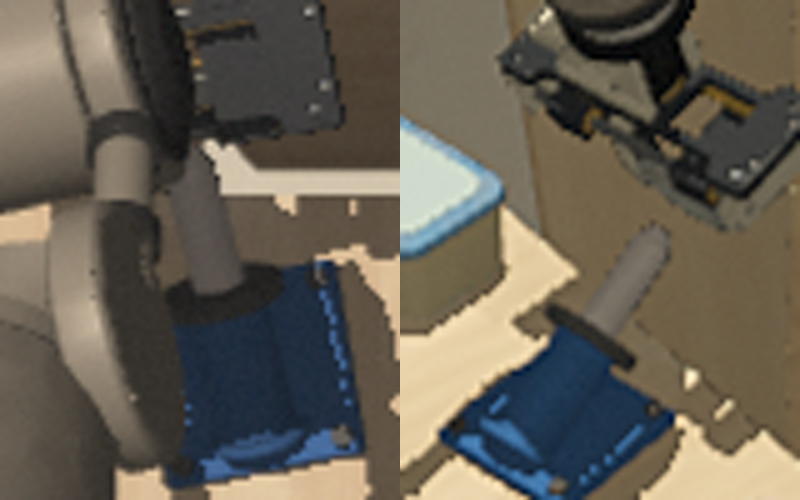

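The washer is held beneath the gripper (scene crop ~(700,200)), in line with the arbor tip at (655,235). I'll insert it with force stops.

Run:
```python
from h import *
print(line_to(arbpos(.055,.002),rate=.06,f_stop=8));st('mid')
pause(.2);st('mid settled')
if abs(read_state()['wrist_force']).max()<12:
    print(line_to(arbpos(.004,.002),rate=.05,f_stop=10));st('end');pause(.2);st('end')
look('p2',[('top',(180,140,80,100)),('scene',(230,90,80,100))],5)
```

```text
False
mid t8.78 F(arb xyz) [ 1.8104 -0.0192  0.1381] w 0.698 gf 25.0 rel [ 0.     -0.      0.0576]
mid settled t8.97 F(arb xyz) [ 1.3299 -0.2203 -1.0123] w 0.696 gf 25.0 rel [ 0.     -0.      0.0574]
True
end t9.92 F(arb xyz) [ 0.1115 -0.3913  2.4183] w 0.699 gf 25.0 rel [0.0001 0.0001 0.0106]
end t10.12 F(arb xyz) [-1.0157  0.5731  4.0694] w 0.693 gf 25.0 rel [0.0003 0.     0.0106]
```

View pics/p2.png

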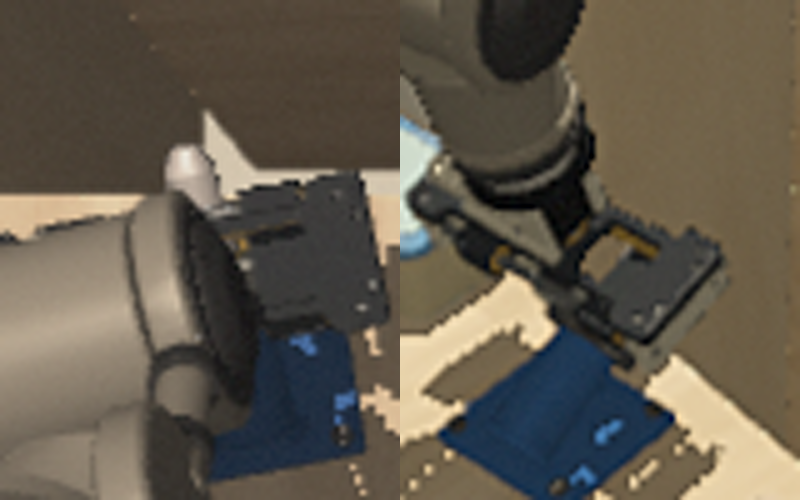

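Contact came at 10.6 mm, where 10 was expected, so the washer is at the shoulder. I'll let it down gently, press, release and retreat.

```bash
cat >> h.py <<'E'
def seat(mid,p):
    print(line_to(arbpos(mid+.001,p,.003),rate=.03,f_stop=5));st('lowered')
    print(line_to(arbpos(mid-.005,p,.003),rate=.03,f_stop=12));st('pressed')
    grip(1.0);st('open')
    s=read_state();line_to(s['ee_pos']-.075*s['ee_rot'][:,2],rate=.2)
E
python3 - <<'E'
from h import *
seat(.008,.002)
move_to(rackpos(2,.0045,.13),RR());st('over rack')
look('p3',[('top',(180,140,80,100)),('scene',(230,90,80,100))],5)
E
```

```text
False
lowered t10.47 F(arb xyz) [-12.7943  -1.9208   2.2166] w 0.698 gf 25.0 rel [ 0.0024 -0.0002  0.0108]
True
pressed t10.69 F(arb xyz) [-8.1404 -1.0053  2.6176] w 0.696 gf 25.0 rel [ 0.0022 -0.0003  0.0107]
open t11.36 F(arb xyz) [0.0343 0.4329 0.3175] w 1.002 gf 0.0 rel [ 0.0025 -0.0002  0.011 ]
over rack t13.66 F(arb xyz) [-0.2222 -0.1429 -0.0881] w 0.996 gf 0.0 rel [-0.148  -0.3908 -0.0215]
```

View pics/p3.png

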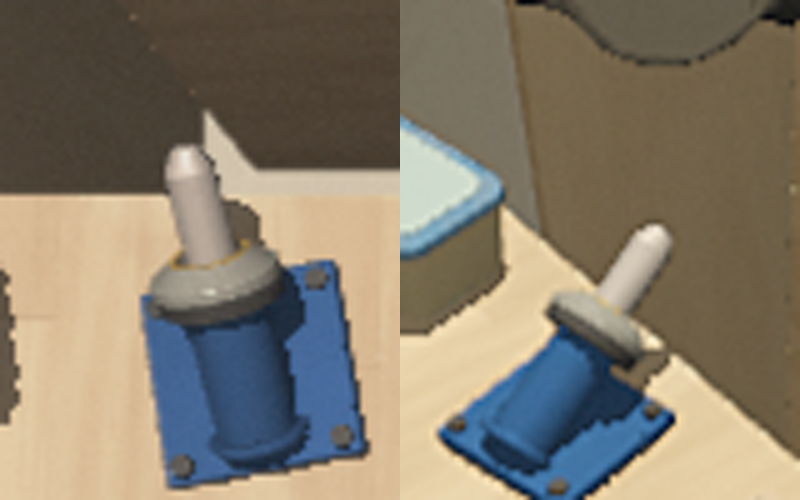

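The first washer sits flush on the collar with its yellow small end outward (top crop (205,265)). Next is the odd washer from the rack's −y slot.

```bash
sed -i 's/p,.003),rate/p,.0018),rate/' h.py
cat >> h.py <<'E'
def fetch(k,p,mid):
    grip(1.0);move_to(rackpos(k,p,.13),RR());line_to(rackpos(k,p,.02),rate=.15)
    assert not line_to(rackpos(k,p),rate=.05,f_stop=8),'bump'
    grip(0.0,25);st('gripped');line_to(rackpos(k,p,.13),rate=.15);st('lifted')
    move_to(arbpos(.105,p,-.06),RA());line_to(arbpos(.105,p),rate=.12);st('pre')
    print(line_to(arbpos(.055,p),rate=.06,f_stop=8));st('mid')
    print(line_to(arbpos(mid-.005,p),rate=.05,f_stop=10));pause(.2);st('end')
E
python3 - <<'E'
from h import *
fetch(2,.0045,.024)
E
```

```text
gripped t16.23 F(arb xyz) [-0.3941  0.9059 -0.8177] w 0.700 gf 25.0 rel [-0.036  -0.3913 -0.0861]
lifted t17.24 F(arb xyz) [ 1.0749  0.5078 -0.761 ] w 0.699 gf 25.0 rel [-0.148  -0.3909 -0.0222]
pre t19.65 F(arb xyz) [ 0.7327 -0.4038 -1.2607] w 0.702 gf 25.0 rel [-0.0001 -0.0002  0.1096]
False
mid t20.63 F(arb xyz) [0.3694 0.0105 0.3209] w 0.699 gf 25.0 rel [-0.      0.      0.0602]
True
end t21.44 F(arb xyz) [-1.1638 -0.6951  2.4959] w 0.699 gf 25.0 rel [0.0004 0.     0.0299]
```

Run:
```python
from h import *
seat(.0255,.0045)
move_to(rackpos(1,.002,.13),RR());st('over rack')
look('p4',[('top',(180,140,80,100)),('scene',(230,90,80,100))],5)
```

```text
False
lowered t21.69 F(arb xyz) [-3.2787 -0.4104 -0.6801] w 0.702 gf 25.0 rel [ 0.0018 -0.0001  0.0302]
True
pressed t21.93 F(arb xyz) [-2.9756 -0.3661  2.3334] w 0.700 gf 25.0 rel [ 0.0018 -0.0002  0.0299]
open t22.59 F(arb xyz) [ 0.6858 -0.4655  1.1827] w 1.001 gf 0.0 rel [ 0.0019 -0.0002  0.0293]
over rack t24.82 F(arb xyz) [-0.3568  0.468  -0.1322] w 1.000 gf 0.0 rel [-0.1456 -0.347  -0.0173]
```

View pics/p4.png

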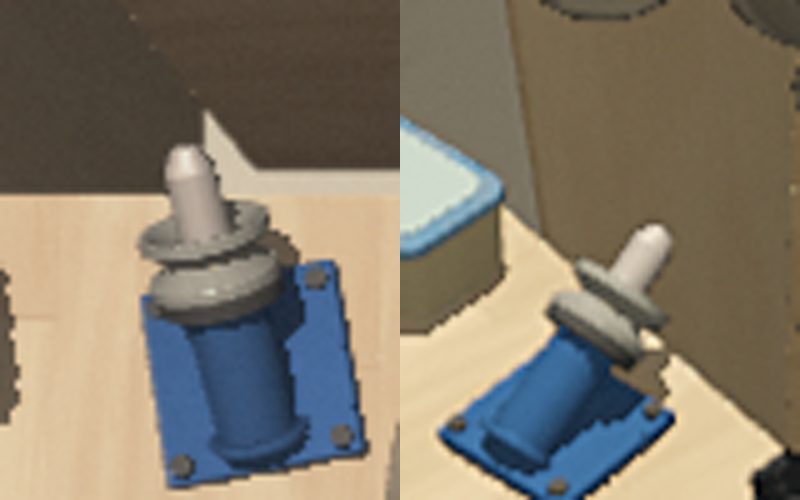

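The second washer is on, small end to small end and mouth outward. Now the third.

Run:
```python
from h import *
fetch(1,.0025,.040)
seat(.0405,.0025)
move_to(rackpos(1,.0,.16),RR());st('away')
look('p5',[('top',(180,140,80,100)),('scene',(230,90,80,100))],5)
```

```text
gripped t27.39 F(arb xyz) [-0.2236  0.4956  0.097 ] w 0.696 gf 25.0 rel [-0.0335 -0.347  -0.0819]
lifted t28.41 F(arb xyz) [ 1.0572 -0.9548 -1.2771] w 0.694 gf 25.0 rel [-0.1456 -0.3465 -0.0179]
pre t30.74 F(arb xyz) [ 0.9915 -0.5628 -0.404 ] w 0.693 gf 25.0 rel [-0.0001 -0.0002  0.1075]
False
mid t31.73 F(arb xyz) [ 0.5576 -0.1285 -0.2514] w 0.696 gf 25.0 rel [0.     0.     0.0581]
True
end t32.29 F(arb xyz) [0.0004 0.655  2.4745] w 0.697 gf 25.4 rel [0.0004 0.     0.0432]
False
lowered t32.54 F(arb xyz) [-3.6265 -1.7223  1.539 ] w 0.700 gf 25.1 rel [ 0.0017 -0.0001  0.0435]
True
pressed t32.77 F(arb xyz) [-3.1024  0.1126  1.0368] w 0.695 gf 25.0 rel [ 0.0017 -0.0002  0.0432]
open t33.44 F(arb xyz) [-0.8167  0.5083 -0.0484] w 0.998 gf 0.0 rel [ 0.0018 -0.0002  0.043 ]
away t35.68 F(arb xyz) [0.9416 0.3965 0.2604] w 1.000 gf 0.0 rel [-0.1716 -0.349  -0.0025]
```

View pics/p5.png

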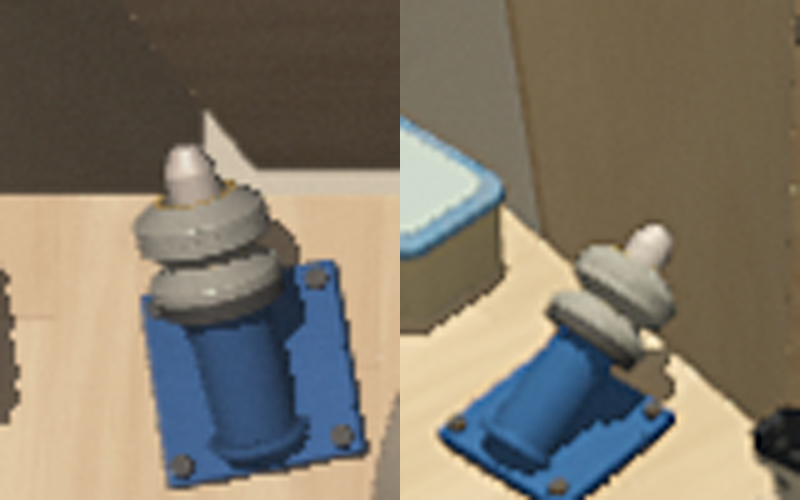

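Three washers are on, alternating. I'll check quantitatively for a residual tilt or gap before handing in.

Run:
```python
from h import *
for n in('top','scene'):
    ds=[];
    for _ in range(6): p,d=capture(n);ds.append(d)
    d=np.median(ds,0);L=(cloud(n,d)-SH)@np.c_[AX,AY,AZ]
    r=np.hypot(L[...,0]-.002,L[...,1])
    hsv=cv2.cvtColor(p,cv2.COLOR_RGB2HSV)
    ye=(hsv[...,0]>15)&(hsv[...,0]<32)&(hsv[...,1]>90)&(r<.026)&(abs(L[...,2]-.045)<.012)
    Q=L[ye];print(n,'yellow',len(Q),Q.mean(0) if len(Q) else '', np.polyfit(Q[:,1],Q[:,2],1) if len(Q)>4 else '')
    for lo,hi in((.0,.008),(.024,.040)):
        m=(L[...,2]>lo)&(L[...,2]<hi)&(r<.038)&(r>.025);print(' rim AY min/max',np.percentile(L[m][:,1],[1,99]))
    # outer profile by side: max radius vs z
    for nm,sel in(('+y',L[...,1]>.012),('-y',L[...,1]<-.012),('mid',abs(L[...,1])<.012)):
        b=np.arange(-.012,.056,.003)
        print(' ',nm,[(int(round(a*1e3)),int(round(1e3*np.median(x))) if len(x:=r[sel&(L[...,2]>=a)&(L[...,2]<a+.003)&(r<.04)])>2 else 0) for a in b])
```

```text
top yellow 15 [-0.0019  0.0005  0.0469] [0.0113 0.0469]
 rim AY min/max [-0.0316  0.0304]
 rim AY min/max [-0.0321  0.0295]
  +y [(-12, 0), (-9, 32), (-6, 32), (-3, 32), (0, 32), (3, 33), (6, 30), (9, 26), (12, 23), (15, 0), (18, 0), (21, 31), (24, 32), (27, 31), (30, 31), (33, 32), (36, 32), (39, 29), (42, 25), (45, 21), (48, 0), (51, 0), (54, 0)]
  -y [(-12, 32), (-9, 32), (-6, 33), (-3, 33), (0, 31), (3, 32), (6, 29), (9, 26), (12, 22), (15, 21), (18, 25), (21, 29), (24, 31), (27, 32), (30, 31), (33, 31), (36, 31), (39, 28), (42, 25), (45, 20), (48, 0), (51, 0), (54, 0)]
  mid [(-12, 0), (-9, 33), (-6, 33), (-3, 33), (0, 31), (3, 31), (6, 29), (9, 26), (12, 21), (15, 21), (18, 26), (21, 30), (24, 31), (27, 31), (30, 31), (33, 31), (36, 31), (39, 27), (42, 23), (45, 19), (48, 14), (51, 14), (54, 14)]
scene yellow 1 [-0.0171  0.0086  0.048 ] 
 rim AY min/max [-0.0306  0.0217]
 rim AY min/max [-0.0306  0.0274]
  +y [(-12, 0), (-9, 29), (-6, 0), (-3, 0), (0, 33), (3, 0), (6, 0), (9, 0), (12, 0), (15, 0), (18, 26), (21, 31), (24, 33), (27, 33), (30, 33), (33, 0), (36, 34), (39, 0), (42, 0), (45, 0), (48, 0), (51, 0), (54, 0)]
  -y [(-12, 20), (-9, 32), (-6, 32), (-3, 33), (0, 31), (3, 30), (6, 30), (9, 27), (12, 21), (15, 20), (18, 23), (21, 28), (24, 31), (27, 31), (30, 31), (33, 31), (36, 31), (39, 30), (42, 26), (45, 22), (48, 0), (51, 0), (54, 0)]
  mid [(-12, 24), (-9, 34), (-6, 34), (-3, 35), (0, 32), (3, 32), (6, 32), (9, 27), (12, 22), (15, 20), (18, 25), (21, 28), (24, 32), (27, 32), (30, 32), (33, 33), (36, 31), (39, 30), (42, 26), (45, 22), (48, 16), (51, 15), (54, 14)]
```

The stack ends at 47–48 mm, where 48 is ideal. The waist is at 16 mm and the tilt is under 1°, so it is seated without gaps.

```bash
python3 -c "
from plant import *
print(hand_in(),read_state()['t'])"
```

```text
the job is handed in; nothing more can be done
the job is handed in; nothing more can be done
```

The job is handed in: all three washers are on the arbor with faces alternating as asked and seated against the shoulder with no gap I could measure (stack end at 47–48 mm against an ideal 48), and I never touched the tape measure or the screw jar; the clock read 35.7 s shortly before hand-in, and the judging result was not shown.

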